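Take the dial padlock off the tool chest

TASK

Unlock the blue tool chest: turn the padlock's dial clockwise, feeling its clicks, until the red mark stands at the black index on the shackle side of the lock body (the earlier numbers of the combination are already dialled), then draw the lock body straight back towards the drawer side so that the shackle, caught on the hasp staple, pulls fully open. Unhook the lock from the staple and lift it off, and finish while still holding it in the gripper: open, level with its dial up, still, and at least 10 cm above the chest. Leave the other things on the bench and on the chest lid where they are.

Things in the scene. Friction and masses are not known exactly. Their poses are not given: they have to be found in the camera images.
- chest: Fixed blue tool chest, 360 x 400 mm. Origin under its middle on the bench; x runs from its drawer fronts to its lid hinges, z up. Top: a flat deck on the drawer side (x -170 to -5 mm, 150 mm high) with staple and padlock; behind it the lid (153.5 mm high). Two steel rails along x, 8 mm high, 56 mm apart inside, centred on y = -15 mm, x -141 to -51 mm, flank the lock, which can slide between them.
- staple (a point): Centre of the eye of the fixed steel staple of the hasp, 13 mm above the deck; axes as the chest. An upright arch of 5 mm round bar standing across y: legs 12.5 mm to either side in y, top 27 mm above the deck. Only the shackle's toe leg runs through the eye, along x; the heel leg passes outside it.
- lock: The whole padlock (loose, 0.4 to 0.65 kg), lying on its back on the deck, dial up. Origin under the middle of its brass body; axes of the lock: x towards its shackle (chest x within 0.1 rad), z up through the dial.
- lock_center (a point): Centre of the lock's brass body, a block 52 x 52 mm and 26 mm thick; axes as lock. It can be held by its y sides (above the rails) or by the dial knob. The two shackle legs leave its +x face at y = +15 mm (toe) and y = -15 mm (heel), half-way up.
- bow (a point): Middle of the bow of the U-shaped shackle (8 mm steel bar, 13 mm above the lock's underside); axes as lock. Shut, it stands at x = 63 mm from the lock's centre; fully open at 85 mm. When the lock, kept square to the chest, is drawn back (chest -x), the bow catches behind the staple as the staple comes to about 7 mm inside this point; further drawing pulls the shackle out of the body.
- toe (a point): End of the shackle's toe leg. Shut, it is 6 mm inside the body; fully open, 16 mm clear of the body's face (x = 42 mm from the lock's centre). To unhook: shackle fully open, slide the lock forward (chest +x, some 45 mm) till the staple stands in this gap, 29 to 39 mm ahead of the lock's centre (at 29 the body touches the staple), then lift straight up.
- dial_grip (a point): On the dial's axis (middle of the lock body), half-way up its black knurled knob: 30 mm across, 13.5 mm high, on a ticked disc 36 mm across and 4 mm thick that lies on the body. 37 mm above the lock's underside. Its x axis points to the red mark on disc and knob, z up.
- dial (a joint): Angle of the dial on the lock body, rad, positive anticlockwise from above. 0: red mark at the black index on the body's shackle side, where the lock releases (within 0.14). Starts between 0.35 and 1.6; its clicks are 0.393 apart, one at 0; stops at -0.6 and 2.2. Takes up to about 0.1 N m. The body may twist up to 0.1 rad between the rails before the dial turns.
- shackle (a joint): How far the shackle is drawn out of the lock body, m: 0 shut, 0.022 fully open. Blocked unless the dial is at 0; when released it slides with 3 to 4 N and stays where it is left.
There are look-alikes about, which are no part of the job. Leave any green or pink look-alike of the lock alone.

How it is judged:
By the outcome, as a careful person would: the job done as asked, in the order asked, and still so for the second after the job is handed in, while the arm keeps its last pose, push and grip.
It also fails if it takes over 54 s, if anything falls off the work surface, if the arm or the gripper's body presses on something with over 40 N, if the wrist force passes 120 N, or if a joint passes its speed limit or range.

ROBOT

A 7-joint arm with a two-finger parallel gripper is mounted at the origin on the work surface. World frame = base frame: x ahead of the robot, y to its left, z up, the work surface at z = 0. Lengths are in m, angles in rad, forces in N, time in s.
With the tool pointing down it reaches from about 0.425 to 0.875 m from the base axis. Payload 4.7 kg.
Tool frame: the origin (TCP) lies midway between the tips of the shut fingers; the grasp point (between the pads) lies 19 mm behind it; z points along the fingers, y is the direction in which the jaws open and shut (so a half turn about z gives the same grasp; the last joint's range is limited). The gripper opens to 87 mm and grips with 3 to 60 N. Pads are 19 mm wide; open, the fingers measure 117 mm over their backs; the gripper's body (75 mm by 190 mm) begins 51 mm behind the grasp point.
Start: joints at [-1.297, 0.321, -0.07, 1.45, 0.023, 1.371, -0.057], TCP at [0.167, 0.628, 0.223] pointing down, gripper open.
Joint ranges: [-2.86, 2.86], [-0.3, 2.09], [-1.38, 1.24], [0.06, 2.45], [-1.56, 4.7], [0.09, 2.05], [-2.69, 2.69]. Speed limits (rad/s): [2.57, 2.57, 3.14, 3.14, 3.14, 3.14, 3.14].

INTERFACE

Orientations are given as a rotation vector (axis times angle).
In Python, from bench import monitor, eyes, order gives the robot as it stands. The module is installed in compiled form; this text tells all that it offers.
- The arm moves only by the shell command python3 -m pendant 'ROWS' [FORCE]. ROWS is JSON, a list of rows, each a list of 3 entries, a list of its own where there are three numbers: the turn, a rotation vector about the tool's x, y, z in degrees, then the shift along the tool's x, y, z in m, then the gripper command: -1 is fully open, 1 is shut, values between are in proportion. In form: [[[rx, ry, rz], [tx, ty, tz], hand], ...]. A call has 1 to 8 rows; each row shifts and turns the commanded pose from where the row before left it, along the tool's axes as they then stand; what a row does not reach is not made up. A row lasts 1/8 s, in which the tool goes at most 62.5 mm and 10.7 degrees, less where a joint would pass 70% of its speed; a pose out of reach is approached as far as the arm can. A call is refused whole if a number of a shift passes 0.0625 or a number of a turn 10.7, either way. A call with a gripper value outside its range is refused whole. The fingers move at their own pace and stop on an object; FORCE is the grip in N (left out, the last holds). Time passes only in rows, so rows that do not move let the fingers close. It gives the time, the measured TCP pose, the force and the opening at its end, in the units of the state.
- monitor.get_state(): the state, without advancing time (a new reading comes with each control period).
- eyes.get_image(name): name is "side" or "top" or "wrist"; returns a dict with "color" (384x512x3 uint8, red, green, blue), "range_z" (384x512 float32, m along the optical axis (not along the pixel's ray), 0 where there is no reading), "fx", "fy", "cx", "cy" (pixels), "k1" (the pictures are not rectified: a ray, as slopes to the right and down, at radius r is drawn at 1 + k1 r^2 times it, then the intrinsics apply), "world_to_cam" (4x4, takes a point from world to camera coordinates). Camera axes: x right, y up, looking along -z (the intrinsics and any distortion apply to the point x, -y, -z); pixel columns grow to the right and rows downward; lengths in m; the calibration is good to about 2 mm. A picture is of the moment at which its call begins.
- order.close_job(): hands the job in, once; it reports no verdict.
The state is a dict: "time": time; "joint_positions": joint angles; "qd": joint speeds; "joint_torque": joint torques, N m; "position": TCP position; "tool_rot": TCP orientation; "ft_force": force on the tool from outside, world axes, zero at the start; "torque": the same for the moment, N m; "grip_width": opening from 0.0 (shut) to 1.0 (fully open).
Only numpy, scipy, OpenCV 4.12 (cv2) and the standard library are available. Lean on these libraries where they do the work, as an engineer would, in place of code of your own. Each camera call takes 0.05 s, during which the arm holds its last target.

## Working session

There is one attempt and no reset: what is moved stays moved. The work goes in short steps, Python scripts to look and compute and a shell command to move; the robot and the scene stay as the last step left them, time stands still between calls to the robot, and variables do not carry over. Pictures are saved under pics/ and viewed, and the job is handed in when it is done.

```bash
mkdir -p pics
cat > h.py <<'E'
import numpy as np, cv2
from bench import monitor, eyes, order
def grab(n,tag):
    d=eyes.get_image(n); np.save(f'pics/{tag}.npy',d,allow_pickle=True)
    cv2.imwrite(f'pics/{tag}.png',d['color'][...,::-1]); return d
def load(tag): return np.load(f'pics/{tag}.npy',allow_pickle=True).item()
def ray(d,u,v):
    x=(u-d['cx'])/d['fx']; y=(v-d['cy'])/d['fy']
    K=np.array([[d['fx'],0,d['cx']],[0,d['fy'],d['cy']],[0,0,1.]])
    p=cv2.undistortPoints(np.array([[[u,v]]],float),K,np.array([d['k1'],0,0,0,0.]))[0,0]
    T=np.linalg.inv(d['world_to_cam']); dc=np.array([p[0],-p[1],-1])
    return T[:3,3],T[:3,:3]@dc
def atz(d,u,v,z):
    o,r=ray(d,u,v); return o+r*(z-o[2])/r[2]
def dep(d,u,v):
    o,r=ray(d,u,v); return o+r*d['range_z'][int(round(v)),int(round(u))]
def proj(d,P):
    c=d['world_to_cam']@np.r_[P,1]; x=c[0]/-c[2];y=-c[1]/-c[2];s=1+d['k1']*(x*x+y*y)
    return d['fx']*x*s+d['cx'],d['fy']*y*s+d['cy']
def tri(*L):
    A=np.zeros((3,3));b=np.zeros(3)
    for d,u,v in L:
        o,r=ray(d,u,v);r/=np.linalg.norm(r);M=np.eye(3)-np.outer(r,r);A+=M;b+=M@o
    return np.linalg.solve(A,b)
def crop(tag,u0,v0,u1,v1,s,name):
    im=cv2.imread(f'pics/{tag}.png')[v0:v1,u0:u1]
    cv2.imwrite(f'pics/{name}.png',cv2.resize(im,None,fx=s,fy=s,interpolation=cv2.INTER_CUBIC))
E
python3 - <<'E'
from h import *
for n in('side','top','wrist'): grab(n,n+'0')
s=monitor.get_state(); print(s)
E
```

```text
{'time': 0.15, 'joint_positions': array([-1.29690353,  0.32164943, -0.07010471,  1.4513438 ,  0.02263998,
        1.37079252, -0.05689014]), 'qd': array([-0.00018131, -0.00300712, -0.00149068, -0.00358353,  0.00133464,
       -0.00116192, -0.00020228]), 'joint_torque': array([-1.67358830e-04, -4.91799688e+01, -4.04710108e-01, -3.12876177e+01,
       -6.39644754e-02,  4.05968260e-02,  1.06867806e-04]), 'position': array([0.16691753, 0.62779728, 0.22174066]), 'tool_rot': array([-4.06832765e-01, -3.11507138e+00,  2.20697901e-03]), 'ft_force': array([ 0.08603254, -0.36966688, -0.19705044]), 'torque': array([-0.02503385, -0.01918808,  0.03215854]), 'grip_width': 0.9988230109160284}
```

View pics/side0.png

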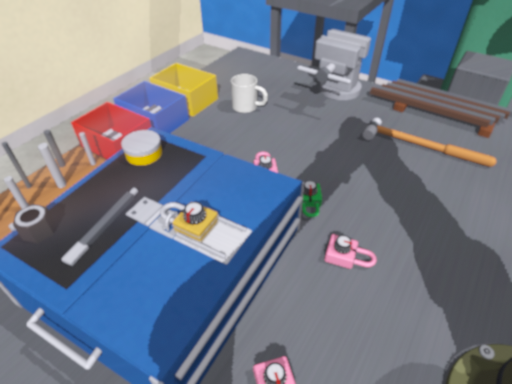

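View pics/top0.png

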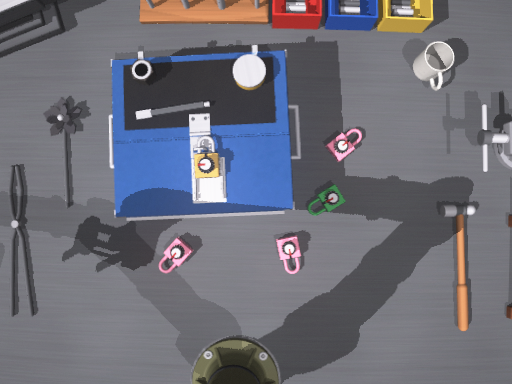

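View pics/wrist0.png

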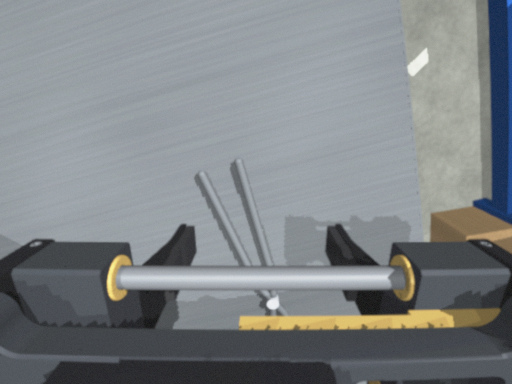

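The side view shows the yellow-brass padlock on the chest at (195,220). In the top view it is at (206,165), with its shackle up the image, towards the lid. Look-alikes in the top view are pink at (343,145), (289,249) and (176,252), and green at (332,199). The brass lock between the rails on the chest is the one I want.

Run:
```python
from h import *
crop('top0',170,100,250,215,5,'ct'); crop('side0',120,180,260,270,5,'cs')
d=load('top0'); 
T=np.linalg.inv(d['world_to_cam']);print(T[:3,3],d['fx'],d['k1'])
for p in [(206,165),(206,145),(200,190),(150,180),(222,190),(112,55),(286,52),(292,205),(118,215),(230,380)]: print(p,dep(d,*p).round(4))
```

```text
[ 0.45197388 -0.06370239  1.07045068] 417.3237675294608 -0.09643205499324503
(206, 165) [0.5352 0.0593 0.1935]
(206, 145) [0.5843 0.0667 0.1479]
(200, 190) [0.4837 0.0776 0.1504]
(150, 180) [0.5043 0.1901 0.1504]
(222, 190) [0.484  0.0277 0.1609]
(112, 55) [ 8.453e-01  3.461e-01 -6.000e-04]
(286, 52) [ 8.543e-01 -1.164e-01  2.000e-04]
(292, 205) [ 0.4536 -0.1262  0.1502]
(118, 215) [0.425  0.2622 0.1473]
(230, 380) [0.0664 0.0043 0.1601]
```

View pics/ct.png

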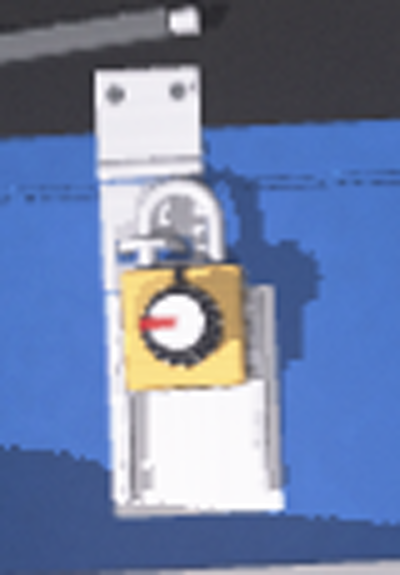

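View pics/cs.png

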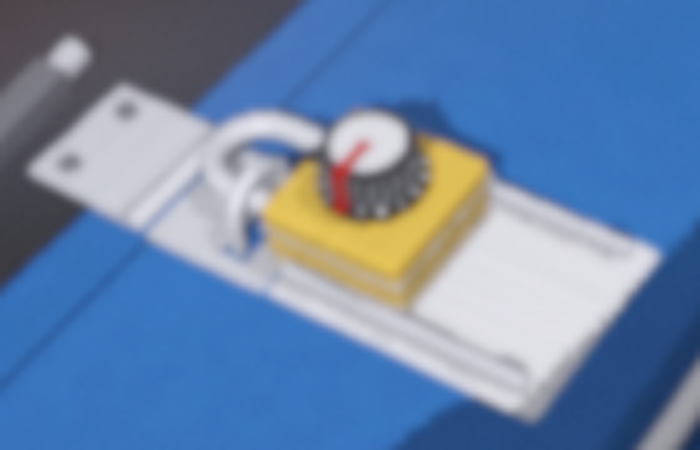

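```bash
python3 - <<'E'
from h import *
d=load('top0');s=load('side0')
t=lambda x,y:(170+(x+.5)/5-.5,100+(y+.5)/5-.5)
q=lambda x,y:(120+(x+.5)/5-.5,180+(y+.5)/5-.5)
print('dialtop',tri((d,*t(178,321)),(s,*q(372,143))))
C=[atz(d,*t(*p),.176) for p in[(120,268),(243,264),(126,389),(245,383)]]
for c in C: print(c.round(4))
print('body c',np.mean(C,0), 'yaw',np.arctan2((C[0]-C[2])[1],(C[0]-C[2])[0]),np.arctan2(-(C[0]-C[1])[0],(C[0]-C[1])[1]))
P=[atz(d,*t(*p),.15) for p in[(96,70),(117,515),(200,68),(283,510)]]
for c in P:print(c.round(4))
a=P[0]-P[1];print('plate yaw',np.arctan2(a[1],a[0]))
# chest front edge using range
a=atz(d,130,218.,.15);b=atz(d,285,211,.15);e=a-b;print(a,b,np.arctan2(-e[0],e[1]))
k=atz(d,*t(150,323),.194)-atz(d,*t(178,321),.194);print('mark dir',np.arctan2(k[1],k[0]))
# world z by depth of lock region
z=d['range_z']
pts=[dep(d,u,v) for u in range(194,220) for v in range(150,182)]
pts=np.array(pts); print(np.histogram(pts[:,2],bins=np.arange(.14,.21,.005)))
top=pts[pts[:,2]>.187];print('knob top mean',top.mean(0),top[:,:2].min(0),top[:,:2].max(0))
bd=pts[(pts[:,2]>.170)&(pts[:,2]<.180)];r=cv2.minAreaRect((bd[:,:2]*1000).astype(np.float32));print(r)
E
python3 - <<'E'
import sys;sys.path.insert(0,'.')
E
```

```text
dialtop [0.53664741 0.06013631 0.19456331]
[0.5621 0.0892 0.176 ]
[0.5645 0.0359 0.176 ]
[0.5098 0.0855 0.176 ]
[0.5131 0.0341 0.176 ]
body c [0.53737403 0.06116997 0.176     ] yaw 0.07184664102128815 0.044533419336820014
[0.6543 0.1067 0.15  ]
[0.4556 0.0927 0.15  ]
[0.6556 0.06   0.15  ]
[0.4589 0.019  0.15  ]
plate yaw 0.07036462977143124
[0.41893344 0.23366262 0.15      ] [ 0.44019101 -0.11098659  0.15      ] 0.06160083277281379
mark dir 1.6547934178817505
(array([  1,  78,  78,  42,  19,  28, 143, 239,  32,   9, 121,  36,   0]), array([0.14 , 0.145, 0.15 , 0.155, 0.16 , 0.165, 0.17 , 0.175, 0.18 ,
       0.185, 0.19 , 0.195, 0.2  , 0.205]))
knob top mean [0.53380817 0.05624884 0.22416718] [ 0.45197388 -0.06370239] [0.55231104 0.07645845]
((537.930908203125, 61.343231201171875), (53.15767288208008, 52.402610778808594), 3.776557683944702)
```

```bash
python3 -m pendant '[[[0,0,0],[-0.0387,-0.0348,-0.01],-1],[[0,0,0],[-0.0387,-0.0348,-0.01],-1],[[0,0,0],[-0.0387,-0.0348,-0.01],-1],[[0,0,0],[-0.0387,-0.0348,-0.01],-1],[[0,0,0],[-0.0387,-0.0348,-0.01],-1],[[0,0,0],[-0.0387,-0.0348,0],-1],[[0,0,0],[-0.0387,-0.0348,0],-1],[[0,0,0],[-0.0387,-0.0348,0],-1]]'
cat >> h.py <<'E'
from scipy.spatial.transform import Rotation as Ro
def st(target=None,yaw=0.065):
    s=monitor.get_state();R=Ro.from_rotvec(s['tool_rot']).as_matrix()
    print('t',round(s['time'],2),'p',s['position'].round(4),'yaw_y',round(float(np.arctan2(-R[0,1],R[1,1])),4),'tilt',R[:,2].round(3),'q',s['joint_positions'].round(2),'F',s['ft_force'].round(2),'M',s['torque'].round(3),'g',round(s['grip_width'],3))
    if target is not None: print('tool delta',(R.T@(np.array(target)-s['position'])).round(4))
    return s,R
E
python3 -c "
from h import *
st([.537,.0607,.27])"
```

```text
time: 1.15
position: [0.3953, 0.278, 0.2725]
tool_rot: [0.407, 3.115, 0.001]
ft_force: [1.0, -0.6, 0.3]
grip_width: 0.998
t 1.15 p [0.3953 0.278  0.2725] yaw_y -0.2597 tilt [ 0.  0. -1.] q [-0.9  -0.06  0.22  1.78  0.01  1.42  0.63] F [ 0.98 -0.58  0.31] M [ 0.02  -0.054  0.008] g 0.998
tool delta [-0.1927 -0.1736  0.0025]
```

```bash
python3 -m pendant '[[[0,0,0],[-0.0385,-0.0347,0],-1],[[0,0,0],[-0.0385,-0.0347,0],-1],[[0,0,0],[-0.0385,-0.0347,0],-1],[[0,0,0],[-0.0385,-0.0347,0.002],-1],[[0,0,0],[-0.0385,-0.0347,0],-1],[[0,0,-9.3],[0,0,0],-1],[[0,0,-9.3],[0,0,0],-1],[[0,0,0],[0,0,0],-1]]'
python3 -c "
from h import *
st([.537,.0607,.182]); grab('wrist','w1')"
```

```text
time: 2.15
position: [0.536, 0.0624, 0.2703]
tool_rot: [0.099, -3.14, 0.0]
ft_force: [0.4, -0.2, 0.1]
grip_width: 0.997
t 2.15 p [0.536  0.0624 0.2703] yaw_y 0.0629 tilt [-0.001 -0.    -1.   ] q [-0.64  0.06  0.5   1.67 -0.03  1.42  1.5 ] F [ 0.42 -0.2   0.1 ] M [ 0.039  0.008 -0.005] g 0.997
tool delta [-0.0009 -0.0017  0.0883]
```

View pics/w1.png

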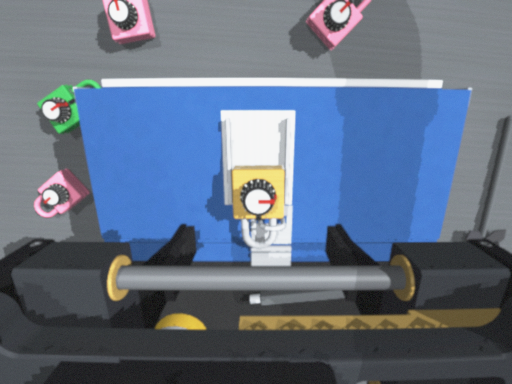

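The wrist view shows the brass lock at (258,195) between the rails, with its red mark pointing right (+y). The pink and green locks are off the chest on the bench.

```bash
python3 -c "
from h import *
crop('w1',210,100,310,270,4,'cw1')"
```

```text
(no output)
```

View pics/cw1.png

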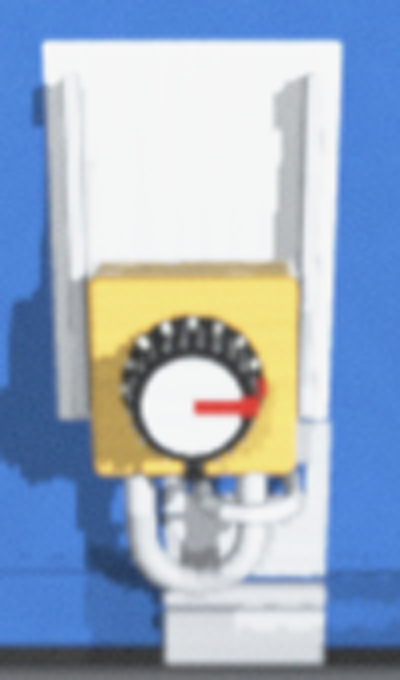

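```bash
python3 -c "
from h import *
w=load('w1');t=load('top0');s=load('side0')
W=lambda x,y:(210+(x+.5)/4-.5,100+(y+.5)/4-.5)
a=(w,*W(192,407));b=(t,205.2,163.9);c=(s,194,208.2)
print(tri(a,b),tri(a,c),tri(a,b,c),tri(b,c))
C=[atz(w,*W(*p),.176) for p in[(91,278),(298,277),(96,473),(298,473)]]
for x in C: print(x.round(4))
print(np.mean(C,0))
e=C[1]-C[0];print('yaw',np.arctan2(-e[0],e[1]))
e=C[3]-C[2];print('yaw',np.arctan2(-e[0],e[1]))
k=atz(w,*W(255,407),.194)-atz(w,*W(192,407),.194);print('mark',np.arctan2(k[1],k[0]))
# rails: inner edges, outer edges plate
for p in[(82,80),(88,265),(310,75),(301,420),(70,80),(62,415)]: print(p,atz(w,*W(*p),.158).round(4))
"
```

```text
[0.53724126 0.06061955 0.19650985] [0.53659959 0.06006829 0.19493301] [0.53686261 0.06032581 0.1949795 ] [0.53649287 0.06016856 0.19467236]
[0.513  0.0344 0.176 ]
[0.5096 0.0845 0.176 ]
[0.5642 0.0373 0.176 ]
[0.5609 0.0891 0.176 ]
[0.53690361 0.06133263 0.176     ]
yaw 0.06732830129366729
yaw 0.06248982813469776
mark 1.633195703314846
(82, 80) [0.4675 0.029  0.158 ]
(88, 265) [0.5138 0.0319 0.158 ]
(310, 75) [0.4628 0.0849 0.158 ]
(301, 420) [0.553  0.0907 0.158 ]
(70, 80) [0.4676 0.026  0.158 ]
(62, 415) [0.5556 0.0261 0.158 ]
```

```bash
python3 -m pendant '[[[0,0,0],[-0.001,-0.0017,0.03],-1],[[0,0,0],[0,0,0.03],-1],[[0,0,0],[0,0,0.02],-1],[[0,0,0],[0,0,0.0075],-1],[[0,0,0],[0,0,0],0.3],[[0,0,0],[0,0,0],1],[[0,0,0],[0,0,0],1],[[0,0,0],[0,0,0],1]]' 25
python3 -c "
from h import *
st([.537,.0607,.182]); grab('side','s2');crop('s2',120,120,280,270,4,'cs2')"
```

```text
time: 3.2
position: [0.5376, 0.0609, 0.1836]
tool_rot: [-0.102, 3.139, 0.001]
ft_force: [-0.5, -1.0, -0.4]
grip_width: 0.63
t 3.2 p [0.5376 0.0609 0.1836] yaw_y 0.0648 tilt [ 0.001  0.    -1.   ] q [-0.63  0.11  0.5   1.79 -0.06  1.25  1.53] F [-0.47 -1.02 -0.43] M [ 0.067  0.025 -0.001] g 0.63
tool delta [ 0.0006 -0.0002  0.0016]
```

View pics/cs2.png

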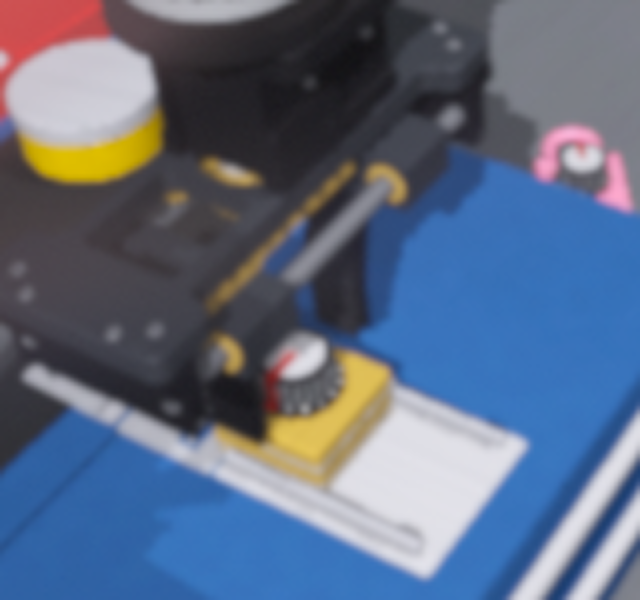

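```bash
python3 -m pendant '[[[0,0,0],[0,0,0.001],1],[[0,0,0],[0,0,0],1],[[0,0,0],[0,0,0],1],[[0,0,0],[0,0,0],1],[[0,0,0],[0,0,0],1]]' 25
python3 -c "
from h import *
st([.537,.0607,.182])"
```

```text
time: 3.88
position: [0.5372, 0.0605, 0.182]
tool_rot: [0.101, -3.14, 0.001]
ft_force: [-0.6, -1.2, 0.7]
grip_width: 0.335
t 3.88 p [0.5372 0.0605 0.182 ] yaw_y 0.0645 tilt [-0. -0. -1.] q [-0.63  0.11  0.5   1.8  -0.06  1.25  1.53] F [-0.6  -1.23  0.75] M [-0.239  0.043 -0.02 ] g 0.335
tool delta [ 0.0002  0.0002 -0.    ]
```

```bash
S='import h;h.st()'; python3 -m pendant '[[[0,0,9],[0,0,0],1],[[0,0,9],[0,0,0],1],[[0,0,9],[0,0,0],1],[[0,0,9],[0,0,0],1]]'; python3 -c "$S";  python3 -m pendant '[[[0,0,9],[0,0,0],1],[[0,0,9],[0,0,0],1],[[0,0,9],[0,0,0],1],[[0,0,9],[0,0,0],1]]'; python3 -c "$S"; python3 -c "
from h import *
grab('side','s3');crop('s3',120,120,280,270,4,'cs3')"
```

```text
time: 4.38
position: [0.5374, 0.0591, 0.182]
tool_rot: [0.882, 3.014, -0.004]
ft_force: [-2.1, -5.9, 2.6]
grip_width: 0.333
t 4.38 p [0.5374 0.0591 0.182 ] yaw_y -0.5692 tilt [ 0.    -0.002 -1.   ] q [-0.66  0.12  0.54  1.8  -0.06  1.25  0.9 ] F [-2.07 -5.86  2.64] M [-1.337  0.54   0.327] g 0.333
time: 4.88
position: [0.5374, 0.059, 0.1821]
tool_rot: [1.771, 2.593, -0.003]
ft_force: [-0.9, -4.0, 0.3]
grip_width: 0.34
t 4.88 p [0.5374 0.059  0.1821] yaw_y -1.1981 tilt [ 0.    -0.002 -1.   ] q [-0.7   0.12  0.58  1.8  -0.07  1.25  0.27] F [-0.94 -4.04  0.31] M [-0.901 -0.035  0.03 ] g 0.34
```

View pics/cs3.png

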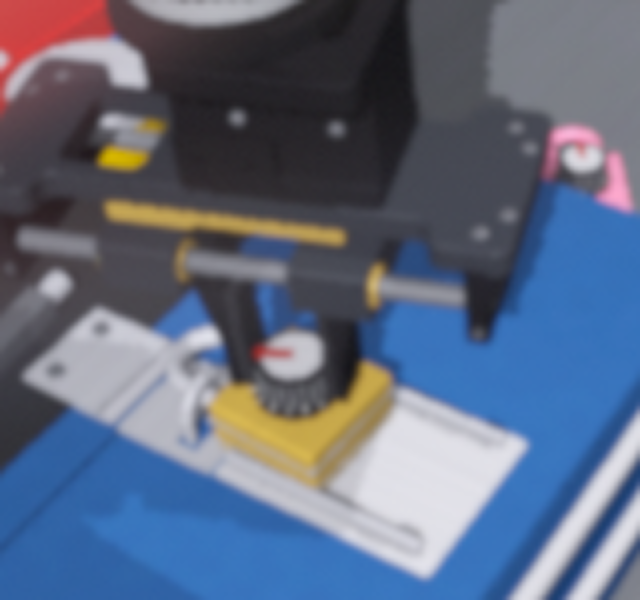

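The mark now points left, at crop (270,352), and the dial is following the tool. I'll finish the turn in small steps while watching the moment.

```bash
S='import h;h.st()'; python3 -m pendant '[[[0,0,6],[0,0,0],1],[[0,0,6],[0,0,0],1]]' ; python3 -c "$S";  python3 -m pendant '[[[0,0,5],[0,0,0],1],[[0,0,0],[0,0,0],1]]'; python3 -c "$S"; python3 -m pendant '[[[0,0,3],[0,0,0],1],[[0,0,0],[0,0,0],1]]'; python3 -c "$S"; python3 -c "
from h import *
grab('side','s4');crop('s4',120,150,260,270,5,'cs4')"
```

```text
time: 5.18
position: [0.5371, 0.0595, 0.1821]
tool_rot: [2.027, 2.399, -0.002]
ft_force: [-0.8, -3.8, 0.5]
grip_width: 0.33
t 5.17 p [0.5371 0.0595 0.1821] yaw_y -1.403 tilt [-0.    -0.002 -1.   ] q [-0.71  0.12  0.6   1.8  -0.07  1.25  0.07] F [-0.77 -3.84  0.45] M [-0.972  0.272 -0.044] g 0.33
time: 5.42
position: [0.5375, 0.06, 0.1821]
tool_rot: [2.125, 2.312, -0.001]
ft_force: [0.4, -3.1, -0.3]
grip_width: 0.336
t 5.42 p [0.5375 0.06   0.1821] yaw_y -1.4866 tilt [ 0.    -0.001 -1.   ] q [-0.72  0.12  0.6   1.8  -0.07  1.25 -0.01] F [ 0.37 -3.08 -0.3 ] M [-0.851 -0.031  0.042] g 0.336
time: 5.68
position: [0.5376, 0.0602, 0.1821]
tool_rot: [2.185, 2.256, -0.0]
ft_force: [0.2, -4.0, 0.0]
grip_width: 0.335
t 5.67 p [0.5376 0.0602 0.1821] yaw_y -1.5386 tilt [ 0.001 -0.001 -1.   ] q [-0.72  0.12  0.61  1.8  -0.07  1.25 -0.06] F [ 0.23 -3.96  0.01] M [-0.991 -0.051 -0.075] g 0.335
```

View pics/cs4.png

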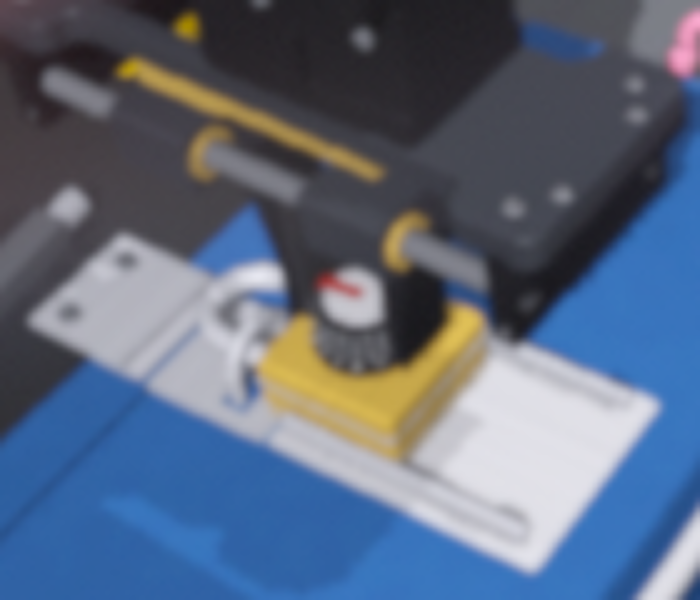

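```bash
python3 -m pendant '[[[0,0,0],[0,0,0],-1],[[0,0,0],[0,0,0],-1],[[0,0,0],[0,0,0],-1],[[0,0,0],[0,0,-0.02],-1],[[0,0,0],[0,0,-0.04],-1],[[0,0,0],[0,0,-0.03],-1],[[0,0,0],[0,0,0],-1]]';python3 -c "
from h import *
st();grab('wrist','w5');grab('side','s5');crop('s5',120,150,260,270,5,'cs5')"
```

```text
time: 6.6
position: [0.5387, 0.0615, 0.2747]
tool_rot: [2.186, 2.254, 0.008]
ft_force: [-0.3, -0.2, 0.1]
grip_width: 0.982
t 6.6 p [0.5387 0.0615 0.2747] yaw_y -1.5401 tilt [ 0.005  0.002 -1.   ] q [-0.74  0.06  0.61  1.66 -0.04  1.42 -0.1 ] F [-0.32 -0.24  0.11] M [-0.073  0.051 -0.019] g 0.982
```

View pics/cs5.png

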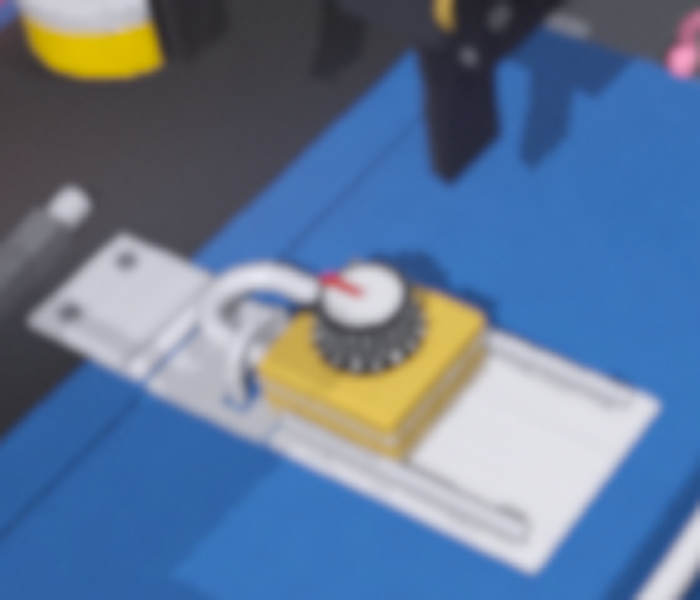

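View pics/w5.png

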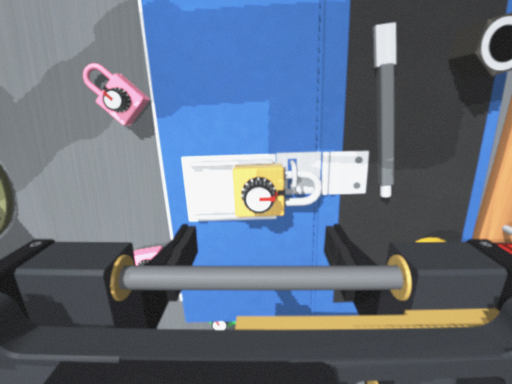

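```bash
python3 -c "
from h import *
crop('w5',220,140,330,235,7,'cw5')"
```

```text
(no output)
```

View pics/cw5.png

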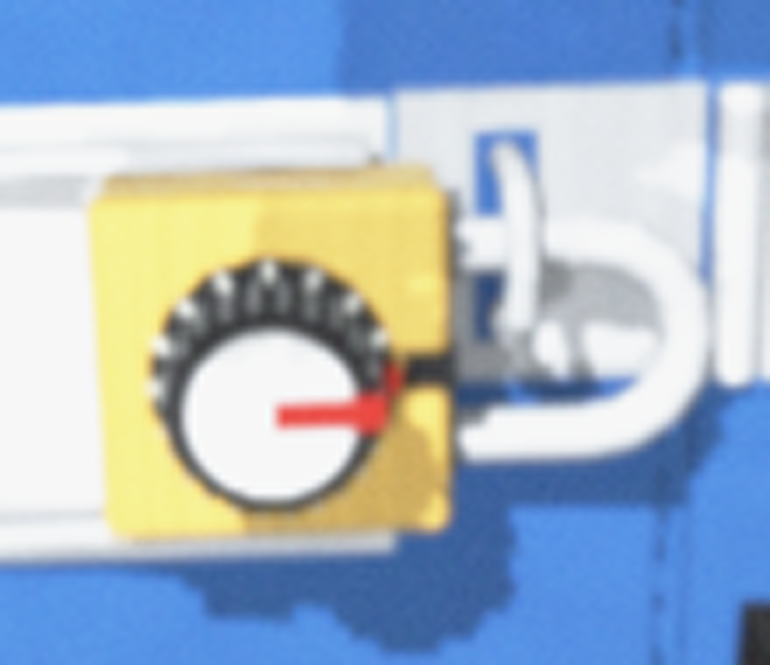

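```bash
python3 -c "
from h import *
w=load('w5')
W=lambda x,y:(220+(x+.5)/7-.5,140+(y+.5)/7-.5)
C=[atz(w,*W(*p),.176) for p in[(92,198),(440,190),(108,538),(450,530)]]
for x in C: print(x.round(4))
print(np.mean(C,0))
an=lambda e:np.arctan2(e[1],e[0])
print(an(C[1]-C[0]),an(C[3]-C[2]),an(C[0]-C[2])-np.pi/2,an(C[1]-C[3])-np.pi/2)
k=atz(w,*W(380,412),.1935)-atz(w,*W(272,418),.1935);print('mark',an(k))
ix=atz(w,*W(430,369),.176)-np.mean(C,0);print('index',an(ix))
m=atz(w,*W(393,379),.180)-np.mean(C,0);print('discmark',an(m))
R=[atz(w,*W(*p),.15) for p in[(0,105),(395,97)]];print('plate',an(R[1]-R[0]))
for p in[(505,148),(515,330),(520,240)]: print('staple',atz(w,*W(*p),.170))
print('bow',atz(w,*W(690,330),.163))
"
```

```text
[0.5117 0.0874 0.176 ]
[0.5607 0.0899 0.176 ]
[0.5141 0.0357 0.176 ]
[0.565  0.0384 0.176 ]
[0.53787413 0.06282785 0.176     ]
0.05240500251250009 0.05320569425712483 0.04532027954272677 0.0838040830679676
mark 0.08701703385347742
index 0.027542847789439013
discmark 0.014451333071765065
plate 0.04922526420946933
staple [0.57021147 0.09501471 0.17      ]
staple [0.57344988 0.06793483 0.17      ]
staple [0.57326778 0.08156776 0.17      ]
bow [0.60098089 0.06664392 0.163     ]
```

The red mark stands at the black index, at crop (393,379) against (430,369). The angle to the body is about 0 ± 0.05, so the dial is set. Next I'll turn back and grip the body by its y sides.

```bash
python3 -m pendant '[[[0,0,-10.2],[0,0,0],-1],[[0,0,-10.2],[0,0,0],-1],[[0,0,-10.2],[0,0,0],-1],[[0,0,-10.2],[0,0,0],-1],[[0,0,-10.2],[0,0,0],-1],[[0,0,-10.2],[0,0,0],-1],[[0,0,-10.2],[0,0,0],-1],[[0,0,-10.2],[0,0,0],-1]]'; python3 -m pendant '[[[0,0,-10.1],[0,0,0],-1],[[0,0,0],[0,0,0],-1]]';python3 -c "
from h import *
st([.5372,.0612,.1625])"
```

```text
time: 7.7
position: [0.5364, 0.061, 0.2703]
tool_rot: [-0.173, -3.134, 0.001]
ft_force: [1.1, 0.1, -0.1]
grip_width: 1.002
time: 7.95
position: [0.5366, 0.061, 0.2707]
tool_rot: [0.091, -3.138, 0.001]
ft_force: [0.1, 0.5, -0.0]
grip_width: 0.996
t 7.95 p [0.5366 0.061  0.2707] yaw_y 0.058 tilt [-0.002 -0.    -1.   ] q [-0.68  0.06  0.55  1.67 -0.03  1.42  1.5 ] F [ 0.14  0.48 -0.03] M [ 0.012  0.083 -0.02 ] g 0.996
tool delta [-0.0009  0.0002  0.1082]
```

```bash
python3 -m pendant '[[[0,0,0],[-0.0005,0,0.03],-1],[[0,0,0],[0,0,0.03],-1],[[0,0,0],[0,0,0.03],-1],[[0,0,0],[0,0,0.012],-1],[[0,0,0],[0,0,0.0055],-1],[[0,0,0],[0,0,0],-1]]'; python3 -c "
from h import *
st([.5372,.0612,.1625])
grab('side','s6');crop('s6',120,150,260,270,5,'cs6')"
```

```text
time: 8.7
position: [0.5381, 0.061, 0.165]
tool_rot: [-0.092, 3.14, 0.0]
ft_force: [0.2, 0.8, 0.1]
grip_width: 1.0
t 8.7 p [0.5381 0.061  0.165 ] yaw_y 0.0589 tilt [ 0.001  0.    -1.   ] q [-0.67  0.13  0.55  1.82 -0.07  1.21  1.53] F [0.19 0.82 0.14] M [0.036 0.    0.004] g 1.0
tool delta [0.0009 0.0003 0.0025]
```

View pics/cs6.png

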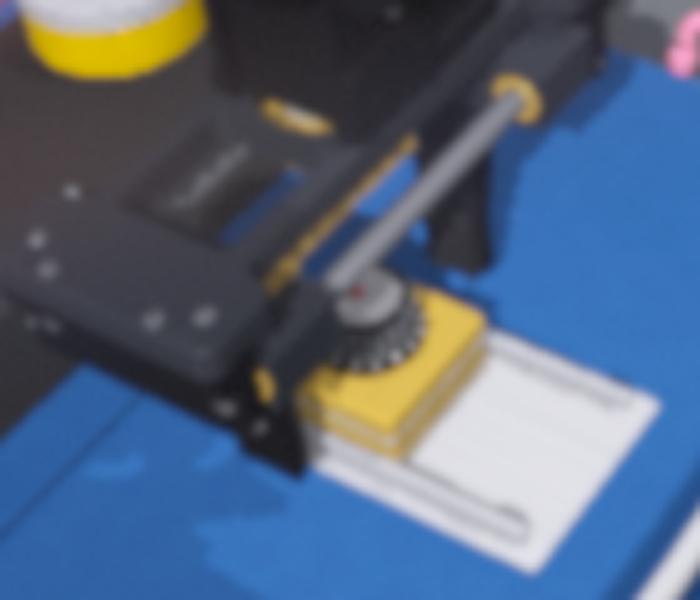

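```bash
python3 -m pendant '[[[0,0,0],[0,0,0.001],0.6],[[0,0,0],[0,0,0],0.4],[[0,0,0],[0,0,0],0.3],[[0,0,0],[0,0,0],0.2],[[0,0,0],[0,0,0],0.2],[[0,0,0],[0,0,0],0.2]]' 35; python3 -c "
from h import *
st([.5372,.0612,.1625])"
```

```text
time: 9.5
position: [0.5378, 0.0611, 0.1636]
tool_rot: [-0.094, 3.14, 0.001]
ft_force: [0.1, 1.2, 0.4]
grip_width: 0.598
t 9.5 p [0.5378 0.0611 0.1636] yaw_y 0.0597 tilt [ 0.  0. -1.] q [-0.67  0.13  0.55  1.82 -0.08  1.21  1.54] F [0.06 1.16 0.45] M [ 0.153  0.008 -0.038] g 0.598
tool delta [0.0006 0.0002 0.0011]
```

```bash
S='import h;h.st()'; python3 -m pendant '[[[0,0,0],[0,0,0],1],[[0,0,0],[0.005,0,0],1],[[0,0,0],[0.005,0,0],1],[[0,0,0],[0.005,0,0],1],[[0,0,0],[0.004,0,0],1]]' 35; python3 -c "$S";python3 -m pendant '[[[0,0,0],[0.003,0,0],1],[[0,0,0],[0.003,0,0],1],[[0,0,0],[0.003,0,0],1],[[0,0,0],[0.003,0,0],1]]'; python3 -c "$S"
```

```text
time: 10.12
position: [0.5185, 0.0597, 0.1637]
tool_rot: [-0.094, 3.14, 0.0]
ft_force: [2.4, 0.6, -0.0]
grip_width: 0.591
t 10.12 p [0.5185 0.0597 0.1637] yaw_y 0.0596 tilt [ 0.  0. -1.] q [-0.68  0.09  0.55  1.86 -0.05  1.2   1.51] F [ 2.43  0.57 -0.03] M [ 0.055 -0.554 -0.004] g 0.591
time: 10.62
position: [0.5069, 0.059, 0.1636]
tool_rot: [-0.093, 3.14, -0.0]
ft_force: [4.7, -0.5, -1.6]
grip_width: 0.594
t 10.62 p [0.5069 0.059  0.1636] yaw_y 0.0595 tilt [ 0.001  0.    -1.   ] q [-0.69  0.06  0.54  1.89 -0.03  1.2   1.49] F [ 4.68 -0.55 -1.55] M [ 0.039 -1.095 -0.049] g 0.594
```

Once the bow catches, the force is about 5 N, so the shackle is sliding. I'll carry on to the stop.

```bash
S='import h;h.st()'; python3 -m pendant '[[[0,0,0],[0.003,0,0],1],[[0,0,0],[0.003,0,0],1],[[0,0,0],[0.003,0,0],1]]'; python3 -c "$S";python3 -m pendant '[[[0,0,0],[0.002,0,0],1],[[0,0,0],[0.002,0,0],1]]'; python3 -c "$S"; python3 -m pendant '[[[0,0,0],[0.001,0,0],1],[[0,0,0],[0,0,0],1]]'; python3 -c "
from h import *
st();grab('side','s7');crop('s7',100,150,240,270,5,'cs7')"
```

```text
time: 11.0
position: [0.4978, 0.0584, 0.1636]
tool_rot: [-0.094, 3.14, 0.0]
ft_force: [5.5, 0.2, -1.8]
grip_width: 0.593
t 11.0 p [0.4978 0.0584 0.1636] yaw_y 0.0595 tilt [ 0.  0. -1.] q [-0.69  0.04  0.54  1.91 -0.02  1.2   1.48] F [ 5.47  0.16 -1.78] M [ 0.078 -1.074 -0.102] g 0.593
time: 11.25
position: [0.4956, 0.0583, 0.1637]
tool_rot: [-0.094, 3.136, 0.0]
ft_force: [12.4, 0.2, -8.0]
grip_width: 0.591
t 11.25 p [0.4956 0.0583 0.1637] yaw_y 0.0596 tilt [ 0.005  0.    -1.   ] q [-0.7   0.03  0.54  1.92 -0.01  1.2   1.48] F [12.42  0.24 -7.97] M [ 0.144 -2.73  -0.084] g 0.591
time: 11.5
position: [0.4956, 0.0583, 0.1639]
tool_rot: [-0.093, 3.134, -0.0]
ft_force: [13.0, 1.1, -7.6]
grip_width: 0.59
t 11.5 p [0.4956 0.0583 0.1639] yaw_y 0.0596 tilt [ 0.007  0.    -1.   ] q [-0.7   0.02  0.54  1.92 -0.01  1.2   1.48] F [13.    1.07 -7.59] M [ 0.104 -2.814 -0.052] g 0.59
```

View pics/cs7.png

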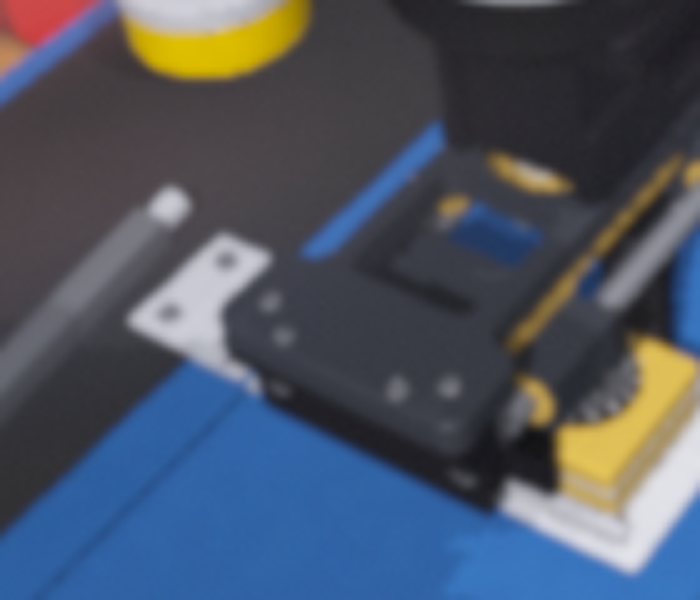

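```bash
python3 -m pendant '[[[0,0,0],[0.001,0,0],1],[[0,0,0],[0.0,0,0],1]]'; python3 -c "
from h import *
st();grab('wrist','w7');crop('w7',200,120,320,280,4,'cw7')"
```

```text
time: 11.8
position: [0.4955, 0.0582, 0.1641]
tool_rot: [-0.093, 3.132, 0.0]
ft_force: [14.8, 1.2, -9.1]
grip_width: 0.594
t 11.8 p [0.4955 0.0582 0.1641] yaw_y 0.0595 tilt [ 0.009  0.    -1.   ] q [-0.7   0.02  0.54  1.92 -0.01  1.19  1.47] F [14.77  1.16 -9.06] M [ 0.136 -3.216 -0.072] g 0.594
```

View pics/cw7.png

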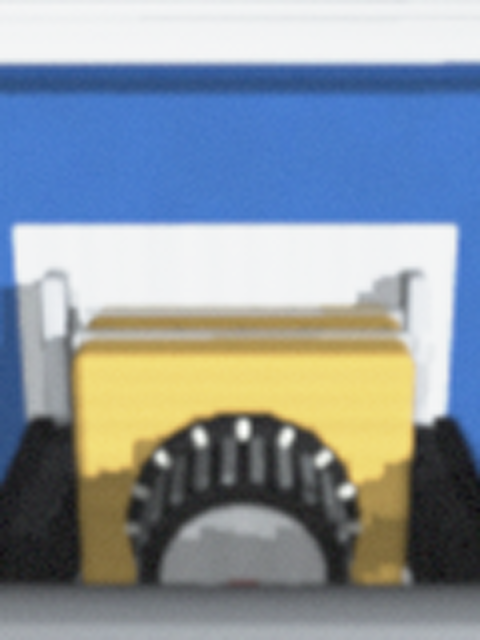

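```bash
python3 -m pendant '[[[0,0,0],[-0.004,0,0],1],[[0,0,0],[-0.006,0,0],1],[[0,0,0],[-0.006,0,0],1],[[0,0,0],[-0.006,0,0],1],[[0,0,0],[-0.006,0,0],1],[[0,0,0],[-0.006,0,0],1],[[0,0,0],[-0.006,0,0],1]]'; python3 -c "
from h import *
st([.5394,.0608,.1637])"
```

```text
time: 12.72
position: [0.5283, 0.0608, 0.1637]
tool_rot: [0.094, -3.132, -0.001]
ft_force: [-7.3, 0.1, 7.8]
grip_width: 0.591
t 12.72 p [0.5283 0.0608 0.1637] yaw_y 0.0602 tilt [-0.009  0.001 -1.   ] q [-0.67  0.12  0.55  1.83 -0.07  1.22  1.53] F [-7.29  0.06  7.85] M [-0.084  1.503  0.042] g 0.591
tool delta [-0.0111 -0.0007 -0.0001]
```

```bash
python3 -c "
from h import *
grab('side','s8');crop('s8',100,150,240,270,5,'cs8');grab('top','t8');crop('t8',170,80,250,215,5,'ct8')"
```

```text
(no output)
```

View pics/cs8.png

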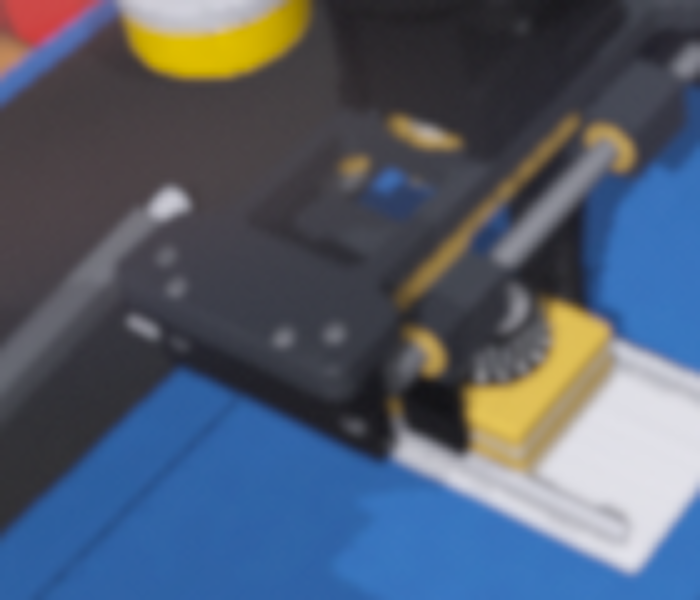

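View pics/ct8.png

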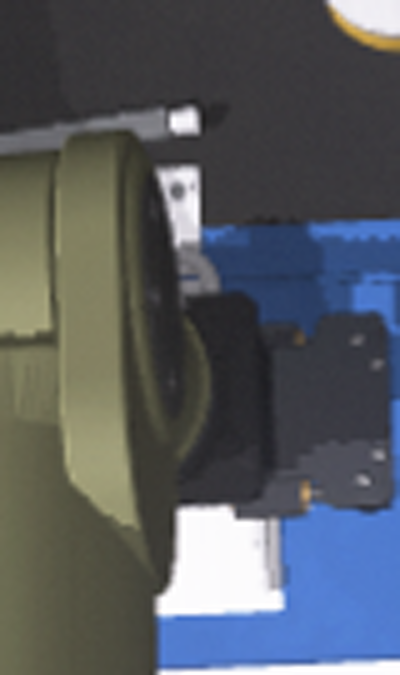

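```bash
python3 -c "
from h import *
t=load('top0')
for v in range(115,150):
  print(v,[dep(t,u,v).round(4)[[0,2]].tolist() for u in (194,205,210)])
"
```

```text
115 [[0.6496, 0.1574], [0.65, 0.1563], [0.6507, 0.1539]]
116 [[0.6476, 0.1562], [0.6479, 0.1559], [0.6482, 0.155]]
117 [[0.6455, 0.1556], [0.6459, 0.1545], [0.6464, 0.1529]]
118 [[0.6432, 0.156], [0.6436, 0.155], [0.6441, 0.1532]]
119 [[0.641, 0.1557], [0.6408, 0.1577], [0.6426, 0.1495]]
120 [[0.6385, 0.1569], [0.6389, 0.1557], [0.6394, 0.154]]
121 [[0.6368, 0.1542], [0.637, 0.1542], [0.6376, 0.1516]]
122 [[0.6345, 0.1541], [0.6347, 0.1544], [0.6356, 0.1507]]
123 [[0.6322, 0.1545], [0.6323, 0.1554], [0.6332, 0.1511]]
124 [[0.6303, 0.1528], [0.6301, 0.1549], [0.6309, 0.1515]]
125 [[0.6278, 0.1543], [0.6281, 0.1539], [0.6286, 0.1517]]
126 [[0.6255, 0.1543], [0.6258, 0.1543], [0.6264, 0.1515]]
127 [[0.6231, 0.1552], [0.6239, 0.1522], [0.6243, 0.1509]]
128 [[0.6209, 0.1549], [0.6213, 0.154], [0.622, 0.1513]]
129 [[0.6189, 0.154], [0.6191, 0.1541], [0.6197, 0.1511]]
130 [[0.6167, 0.1536], [0.6167, 0.1548], [0.6175, 0.1511]]
131 [[0.6146, 0.1529], [0.6144, 0.1554], [0.6152, 0.1514]]
132 [[0.6118, 0.1557], [0.6121, 0.1558], [0.6123, 0.1553]]
133 [[0.6096, 0.156], [0.6098, 0.1563], [0.6103, 
[... 242 characters left out ...]
]
138 [[0.5998, 0.1472], [0.5974, 0.1637], [0.597, 0.1669]]
139 [[0.597, 0.1509], [0.5971, 0.152], [0.5947, 0.168]]
140 [[0.595, 0.1495], [0.5946, 0.1534], [0.5928, 0.1655]]
141 [[0.5926, 0.1502], [0.5926, 0.1522], [0.5927, 0.1523]]
142 [[0.5899, 0.1535], [0.5905, 0.151], [0.5907, 0.1507]]
143 [[0.5883, 0.1492], [0.5883, 0.1507], [0.5889, 0.1476]]
144 [[0.5853, 0.1544], [0.5861, 0.1504], [0.5864, 0.1495]]
145 [[0.5839, 0.1486], [0.5841, 0.1487], [0.5838, 0.1518]]
146 [[0.5812, 0.1514], [0.5818, 0.1495], [0.582, 0.1492]]
147 [[0.5789, 0.152], [0.5796, 0.1493], [0.5792, 0.1525]]
148 [[0.5741, 0.1714], [0.5747, 0.1688], [0.5773, 0.1508]]
149 [[0.5722, 0.169], [0.5727, 0.1676], [0.5748, 0.1525]]
```

```bash
python3 -m pendant '[[[0,0,0],[0,0,-0.001],1],[[0,0,0],[0,0,0],1]]'; python3 -c "
from h import *
st([.5394,.0608,.1637]);grab('wrist','w8');crop('w8',190,120,330,280,4,'cw8')"
```

```text
time: 13.08
position: [0.53, 0.0607, 0.1637]
tool_rot: [0.094, -3.136, -0.0]
ft_force: [-2.7, 0.6, -1.4]
grip_width: 0.594
t 13.07 p [0.53   0.0607 0.1637] yaw_y 0.06 tilt [-0.004  0.    -1.   ] q [-0.67  0.12  0.55  1.83 -0.07  1.21  1.53] F [-2.72  0.64 -1.41] M [0.11  0.568 0.03 ] g 0.594
tool delta [-0.0094 -0.0005 -0.    ]
```

View pics/cw8.png

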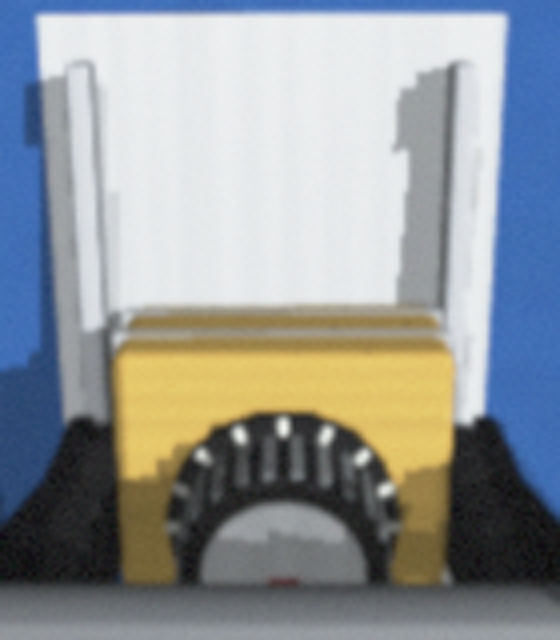

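Raising the command by 1 mm brought the force down to -2.7 N, so the resistance was deck friction. I'll continue forward.

```bash
S='import h;h.st([.5394,.0608,.1637])'; python3 -m pendant '[[[0,0,0],[-0.003,0,0],1],[[0,0,0],[-0.003,0,0],1],[[0,0,0],[0,0,0],1]]'; python3 -c "$S"
```

```text
time: 13.5
position: [0.538, 0.0607, 0.1641]
tool_rot: [0.093, -3.14, 0.001]
ft_force: [0.0, 0.7, -5.4]
grip_width: 0.597
t 13.5 p [0.538  0.0607 0.1641] yaw_y 0.0593 tilt [-0.    -0.001 -1.   ] q [-0.67  0.13  0.55  1.82 -0.07  1.21  1.54] F [ 0.04  0.68 -5.4 ] M [ 0.019  0.042 -0.014] g 0.597
tool delta [-0.0014  0.      0.0004]
```

```bash
S='import h;h.st()'; python3 -m pendant '[[[0,0,0],[-0.0012,0,0],1],[[0,0,0],[0,0,-0.003],1],[[0,0,0],[0,0,-0.003],1]]'; python3 -c "$S"; python3 -m pendant '[[[0,0,0],[0,0,-0.004],1],[[0,0,0],[0,0,-0.004],1]]'; python3 -c "$S"; python3 -c "
from h import *
grab('side','s9');crop('s9',100,140,240,260,5,'cs9')"
```

```text
time: 13.88
position: [0.539, 0.0609, 0.1708]
tool_rot: [-0.094, 3.14, 0.0]
ft_force: [0.6, -0.3, -5.3]
grip_width: 0.594
t 13.88 p [0.539  0.0609 0.1708] yaw_y 0.0596 tilt [ 0.  0. -1.] q [-0.67  0.13  0.55  1.81 -0.07  1.22  1.53] F [ 0.56 -0.32 -5.33] M [-0.024  0.13  -0.006] g 0.594
time: 14.12
position: [0.539, 0.061, 0.179]
tool_rot: [-0.094, 3.14, 0.0]
ft_force: [0.5, -0.3, -5.0]
grip_width: 0.592
t 14.12 p [0.539 0.061 0.179] yaw_y 0.0596 tilt [ 0.  0. -1.] q [-0.67  0.12  0.55  1.8  -0.07  1.24  1.53] F [ 0.49 -0.33 -4.97] M [-0.023  0.089 -0.003] g 0.592
```

View pics/cs9.png

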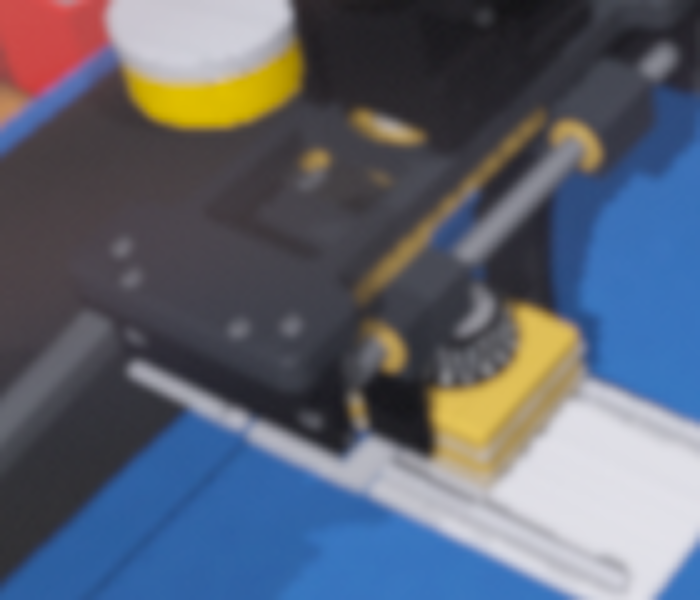

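```bash
S='import h;h.st()'; python3 -m pendant '[[[0,0,0],[0,0,-0.004],1],[[0,0,0],[0,0,-0.006],1],[[0,0,0],[0,0,-0.01],1],[[0,0,0],[0,0,-0.015],1],[[0,0,0],[0,0,-0.02],1],[[0,0,0],[0,0,-0.02],1],[[0,0,0],[0,0,-0.02],1],[[0,0,0],[0,0,-0.02],1]]'; python3 -c "$S"; python3 -m pendant '[[[0,0,0],[0,0,-0.015],1],[[0,0,0],[0,0,-0.007],1],[[0,0,0],[0,0,-0.003],1],[[0,0,0],[0,0,0],1],[[0,0,0],[0,0,0],1]]'; python3 -c "
from h import *
st();grab('side','s10');grab('wrist','w10');grab('top','t10');crop('s10',60,40,260,190,4,'cs10')"
```

```text
time: 15.18
position: [0.5391, 0.0609, 0.2953]
tool_rot: [-0.093, 3.139, 0.001]
ft_force: [-1.3, -0.1, -5.5]
grip_width: 0.591
t 15.18 p [0.5391 0.0609 0.2953] yaw_y 0.0595 tilt [ 0.001  0.    -1.   ] q [-0.69  0.06  0.55  1.62 -0.03  1.47  1.5 ] F [-1.27 -0.14 -5.45] M [ 0.018  0.048 -0.025] g 0.591
time: 15.8
position: [0.5387, 0.0609, 0.3179]
tool_rot: [0.094, -3.139, 0.0]
ft_force: [-0.6, 0.2, -5.7]
grip_width: 0.593
t 15.8 p [0.5387 0.0609 0.3179] yaw_y 0.0596 tilt [-0.001 -0.    -1.   ] q [-0.69  0.06  0.55  1.58 -0.03  1.51  1.5 ] F [-0.58  0.16 -5.66] M [-0.036  0.076  0.018] g 0.593
```

View pics/s10.png

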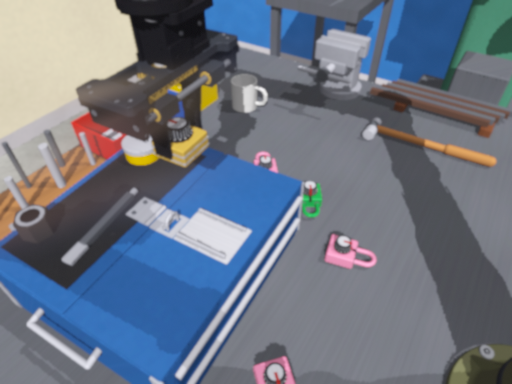

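View pics/w10.png

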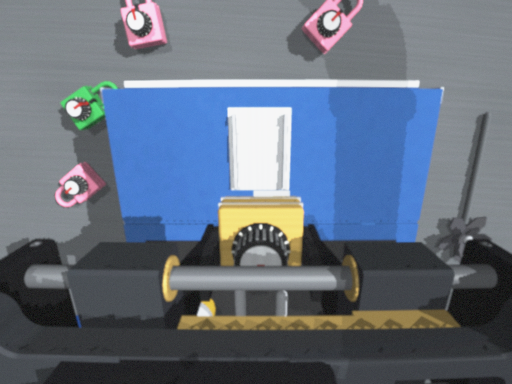

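View pics/t10.png

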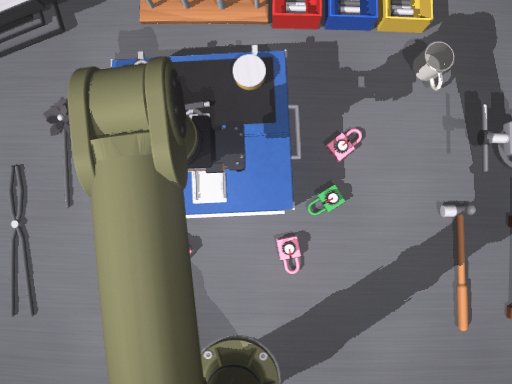

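```bash
python3 -c "
from h import *
crop('w10',200,185,320,330,4,'cw10');crop('s10',90,80,220,180,6,'cs10')"
```

```text
(no output)
```

View pics/cw10.png

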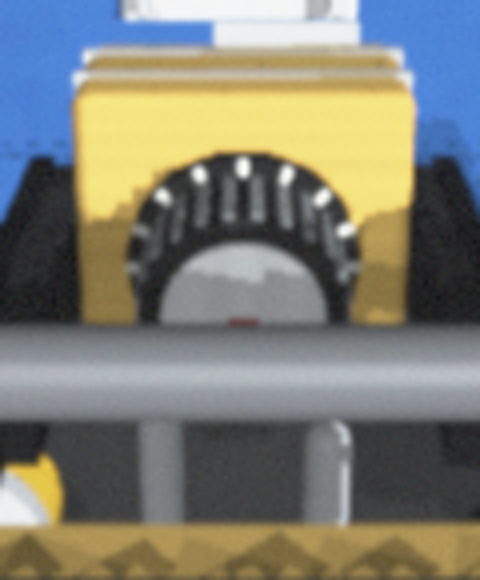

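View pics/cs10.png

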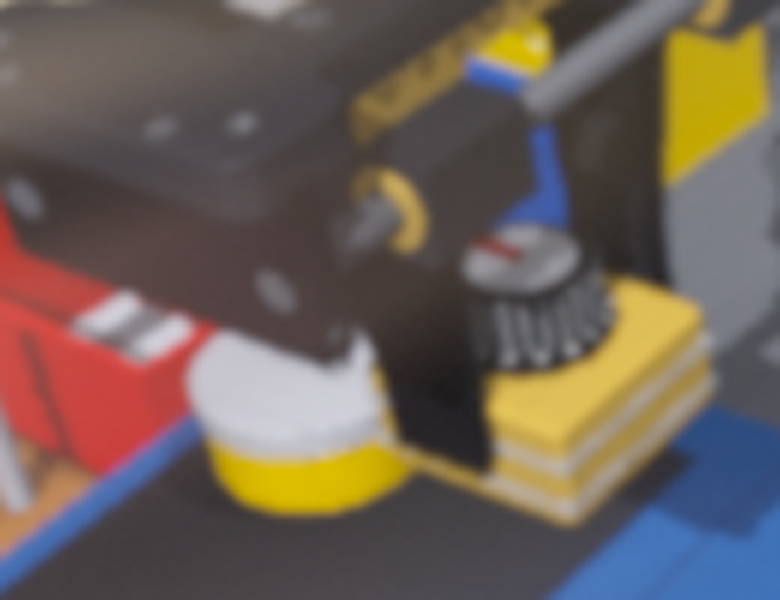

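```bash
python3 -c "
from h import *
w=load('w10');s=load('s10')
yaw=.0596;ex=np.array([np.cos(yaw),np.sin(yaw),0]);ey=np.array([-np.sin(yaw),np.cos(yaw),0])
c=np.array([.5387,.0609,.3042])
for n,x,y,z in[('toe38',38,15,13),('toe42',42,15,13),('toe45',45,15,13),('b1',-26,26,26),('b2',-26,-26,26),('b3',-26,-26,0),('b4',26,-26,26),('b5',-26,26,0)]:
  P=c+x/1e3*ex+y/1e3*ey+np.array([0,0,z/1e3]);u,v=proj(w,P);a,b=proj(s,P)
  print(n,'wcrop',round((u+.5-200)*4),round((v+.5-185)*4),'scrop',round((a+.5-90)*6),round((b+.5-80)*6))
"
```

```text
toe38 wcrop 323 400 scrop 363 364
toe42 wcrop 323 418 scrop 349 359
toe45 wcrop 322 432 scrop 339 355
b1 wcrop 413 92 scrop 557 432
b2 wcrop 64 92 scrop 706 302
b3 wcrop 88 37 scrop 717 399
b4 wcrop 81 388 scrop 515 237
b5 wcrop 390 37 scrop 574 531
```

The toe end appears at wrist crop row 420, against 418 predicted for fully open. The body edges run parallel to the level prediction, and the red mark still points to the shackle. Handing in now.

```bash
python3 -c "
from h import *
s,R=st();print(np.abs(s['qd']).max());print(order.close_job())"
```

```text
t 15.95 p [0.5388 0.0609 0.3182] yaw_y 0.0596 tilt [-0.001 -0.    -1.   ] q [-0.69  0.06  0.55  1.58 -0.03  1.51  1.5 ] F [ 0.29  0.35 -5.56] M [ 0.051 -0.03   0.06 ] g 0.592
0.005333991255600447
the job is handed in; nothing more can be done
None
```

The lock is open, unhooked and held in the gripper above the chest. I handed the job in at 16.0 s of the 54 s allowed.

I turned the dial about 90° clockwise from +1.57 to the index. I then gripped the body by its y sides and drew it back 42 mm to a firm stop. The shackle slid at about 5 N, and the force rose to 15 N at the stop. I moved the lock forward about 43 mm and lifted it straight up, with no extra force on the way.

**Last checks:**
- **Dial:** the red mark was at the index within about 0.05 rad when measured after the turn. It still pointed to the shackle in the last picture.
- **Shackle:** the toe end appears where a fully open shackle should be, 42 mm from the lock's centre.
- **Pose:** the tool is tilted less than 0.002 rad, and the lock's edges look level in the side view. Its underside is at about z = 0.304 m, 15 cm above the lid, and the arm is still. The weight on the wrist is about 5.5 N.
- **Other things:** in the last views, nothing on the bench or lid appears to have moved. Parts of the lid and bench were hidden by the arm in the last top view.

**Disagreements:**
- **Forward slide:** it briefly met about 7 N of friction because the lock was pressed on the deck. I eased this by commanding the tool up 1 mm.
- **Body thickness:** the body looked about 4 mm thinner in the pictures than the stated 26 mm, equally on both sides. I put that down to bevelled edges rather than tilt, but did not confirm it.

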